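# Load a sleeve on the date coder's leaning dial and index it to the coder head

### The job

On the bench date coder, turn the leaning dial, which has push pegs round its rim, anticlockwise (seen from above) until the tall straight mandrel clicks in at the front, opposite the black pointer on the dial's low edge; there slide the tall sleeve from the desk fully down over the mandrel and let go of it. Then turn the dial one more click anticlockwise, so that the loaded mandrel faces the coder head, and only then throw the clamp lever all the way over, away from the robot. Leave the other rings, jars and tools on the desk as they stand.

Things in the scene. Friction and masses are not known exactly. Their poses are not given: they have to be found in the camera images.
- deck: fixed leaning deck under the dial. Origin: centre of the dial's upper face. z: the dial's axis, leaning 28 deg from vertical towards the machine's front; x: up the slope (away from the robot at yaw 0); y: to the machine's left. Deck angles are taken from +x towards +y, so the low front edge is at 180 deg. The square white plate, 232 mm wide, lies 27 mm below the dial's face
- dial (a joint): angle of the dial (rad), growing anticlockwise from above; stops at -2.9 and 2.9. A sprung detent of about 0.35 N m draws it into the nearest multiple of 60 deg (1.047 rad). 0: tall mandrel at the front pointer (deck angle 180); 1.047: it faces the coder head (deck angle 240). Starts one or two clicks short of the front, near -1.05 or -2.09, or by chance between clicks
- peg (a point): one of six equal black push pegs on the dial, at its foot on the dial's face: at deck angle 90 deg plus the joint angle, 93 mm from the axis; the others follow every 60 deg. Pegs are 12 mm thick and 30 mm high. The dial is an aluminium disc of radius 105 mm. Midway between the pegs, 55 mm from the axis, stand the tall mandrel and five fixed grey cones, 34 mm wide and 24 mm high
- pointer (a point): tip of the fixed black pointer outside the rim at the low front edge, 110 mm from the axis at deck angle 180; the block behind it is 12 mm wide and ends 3 mm below the dial's face
- coder_nose (a point): front of the steel nose of the fixed coder head, which points at the dial's axis from deck angle 240, 113 mm from the axis and 30 mm above the face. The grey head behind it is 46 mm wide, reaches from 127 to 190 mm from the axis and 66 mm above the face
- mandrel_foot (a point): point on the dial's face at the foot of the tall steel mandrel, on its axis; turns with the dial; z along the mandrel, upwards. The mandrel is 18 mm thick and 55 mm high, its top 6 mm tapered to 10 mm
- mandrel_tip (a point): centre of the mandrel's top, 55 mm above its foot; turns with the dial
- sleeve: the tall sleeve to load: loose white plastic tube standing upright on the desk, outer diameter 36 mm, bore 22 mm, 45 mm high, open at both ends, about 60 g. Origin: centre of its underside, z along its axis. Fully seated, its origin lies at the mandrel's foot
- lever (a joint): clamp lever (rad): at 0 it leans 0.5 rad from upright to the machine's front (near side), at 1.0 it is fully over, leaning 0.5 rad to the far side; stays where it is left; about 1 N at the knob. It starts between 0 and 0.15
- lever_tip (a point): centre of the clamp lever's black ball knob, 26 mm in diameter, at the end of a 10 mm steel rod 80 mm long from the pivot. The lever swings in the upright plane of deck x and z; its pivot is 34 mm above the desk, on a dark block 70 x 50 mm that ends 37 mm above the desk (47 mm over the pivot drum), 235 mm to the right (deck -y) of the dial's axis
- short_ring: bystander: loose white ring as wide as the sleeve (36 mm, bore 22 mm) but only 18 mm high. Origin: centre of its underside
- wide_collar: bystander: loose white collar, outer diameter 54 mm, bore 40 mm, 30 mm high. Origin: centre of its underside
- jar_left: bystander: loose white jar, 52 mm wide, 78 mm high. Origin: centre of its underside
- jar_near: bystander: loose white jar with a green cap, 48 mm wide, 70 mm high. Origin: centre of its underside
- jar_right: bystander: loose white jar with a blue cap, 54 mm wide, 80 mm high. Origin: centre of its underside
- bottle_back: bystander: loose amber glass bottle, 56 mm wide, 125 mm high. Origin: centre of its underside
- spatula: bystander: loose steel spatula lying on the desk, 170 mm long along its x. Origin: under its middle
- pen: bystander: loose black pen lying on the desk, 140 mm long along its x, 10 mm thick. Origin: under its middle
There are look-alikes about, which are no part of the job. What is shaped like the sleeve but orange or purple is not meant.

How it is judged:
By the outcome, as a careful person would: the job done as asked, in the order asked, and still so for the second after the job is handed in, with the robot touching nothing.
It also fails if it takes over 72 s, if anything falls off the work surface, if the arm or the gripper's body presses on something with over 40 N, if the wrist force passes 120 N, or if a joint passes its speed limit or range.

### The arm

A 7-joint arm with a two-finger parallel gripper is mounted at the origin on the work surface. World frame = base frame: x ahead of the robot, y to its left, z up, the work surface at z = 0. Lengths are in m, angles in rad, forces in N, time in s.
With the tool pointing down it reaches from about 0.4 to 0.85 m from the base axis. Payload 10.4 kg.
Tool frame: the origin (TCP) lies between the finger pads; the fingertips stand 11 mm ahead of it and the grasp point (between the pads) lies 8 mm behind it; z points along the fingers, y is the direction in which the jaws open and shut (so a half turn about z gives the same grasp; the last joint's range is limited). The gripper opens to 87 mm and grips with 3 to 60 N. Pads are 19 mm wide; open, the fingers measure 117 mm over their backs; the gripper's body (75 mm by 190 mm) begins 51 mm behind the grasp point.
Start: joints at [-1.203, 0.332, -0.065, 1.46, 0.022, 1.35, -0.088], TCP at [0.238, 0.578, 0.234] pointing down, gripper open.
Joint ranges: [-2.6, 2.6], [-0.5, 2.12], [-1.47, 1.34], [0.16, 2.42], [-1.27, 4.41], [0.06, 2.06], [-2.6, 2.6]. Speed limits (rad/s): [2.22, 2.22, 2.79, 2.79, 3.14, 3.14, 3.14].

### API

Orientations are given as a unit quaternion [x, y, z, w].
In Python, from bench import r, eyes gives the robot as it stands.
- The arm moves only by the shell command python3 -m inch 'ROWS' [FORCE]. ROWS is a JSON object of lists of equal length, an entry for each row: "translation": the shift along the world's x, y, z scaled (see below), a list of three; "rot": the turn, a rotation vector about the world's x, y, z scaled (see below), a list of three; "jaw": the finger opening in mm, from 0 to 87. In form: {"translation": [[tx, ty, tz], ...], "rot": [[ax, ay, az], ...], "jaw": [jaw, ...]}. A call has 1 to 20 rows; each row is the pose to reach, as a shift and turn from the pose measured when the call began; what a row does not reach only later rows make up. The controller multiplies each number of a shift by 100 mm and each number of a turn by 60 degrees. A row lasts 1/10 s, in which the tool goes at most 50 mm and 8.59 degrees, less where a joint would pass 70% of its speed; a pose out of reach is approached as far as the arm can. A call with a number of a shift or a turn outside -1 to 1 is refused whole. A call with a gripper value outside its range is refused whole. The fingers move at their own pace and stop on an object; FORCE is the grip in N (left out, the last holds). Time passes only in rows, so rows that repeat a pose let the fingers close. It gives the time, the measured TCP pose, the force and the opening at its end, in the units of the state.
- r.read_state(): the state, without advancing time (a new reading comes with each control period).
- eyes.camera(name): name is "scene" or "top"; returns the picture (420x560x3 uint8, blue, green, red); there is no depth.
- eyes.calibration(name): a dict with "fx", "fy", "cx", "cy" (pixels), "R" (3x3) and "t" (3): a world point X has camera coordinates R X + t. Camera axes: x right, y down, z forward; pixel columns grow to the right and rows downward; lengths in m; the calibration is good to about 2 mm. A picture is of the moment at which its call begins. calibration takes no time and is no camera call.
- r.close_job(): hands the job in, once; it reports no verdict.
The state is a dict: "time": time; "joint_positions": joint angles; "joint_vel": joint speeds; "joint_torque": joint torques, N m; "ee_pos": TCP position; "eef_rot": TCP orientation; "ft_force": force on the tool from outside, world axes, zero at the start; "torque": the same for the moment, N m; "width": finger opening in m.
Only numpy, scipy, OpenCV 4.12 (cv2) and the standard library are available. Lean on these libraries where they do the work, as an engineer would, in place of code of your own. Each camera call takes 0.05 s, during which the arm holds its last target. There are 200 camera calls.

## Working session

There is one attempt and no reset: what is moved stays moved. The work goes in short steps, Python scripts to look and compute and a shell command to move; the robot and the scene stay as the last step left them, time stands still between calls to the robot, and variables do not carry over. Pictures are saved under pics/ and viewed, about 8 in all and at most 12, crops included, and the job is handed in when it is done.

```bash
ls; mkdir -p pics; python3 - <<'E'
from bench import r, eyes
import cv2,numpy as np
for n in ("scene","top"):
    im=eyes.camera(n); cv2.imwrite(f"pics/{n}0.png",im); 
    c=eyes.calibration(n); R=np.array(c["R"]);print(n,c["fx"],c["cx"],c["cy"],"\n",R.round(3),"pos",(-R.T@np.array(c["t"])).round(3))
s=r.read_state();print(s["time"],s["ee_pos"],s["eef_rot"],s["ft_force"],s["width"])
E
```

```text
pics
scene 383.10234223146074 278.37603631514105 202.92260281126175 
 [[-0.622  0.783 -0.005]
 [ 0.549  0.431 -0.716]
 [-0.559 -0.448 -0.698]] pos [1.045 0.375 0.775]
top 409.80076533561055 280.0972602579239 205.490430794584 
 [[ 0.003 -1.    -0.006]
 [-0.994 -0.002 -0.111]
 [ 0.111  0.006 -0.994]] pos [ 0.4   -0.035  1.166]
0.1 [0.23792955 0.57758967 0.23283444] [ 1.94136169e-01  9.80974386e-01 -6.24230427e-04 -1.08908074e-04] [0.1044322  0.43514538 0.44478837] 0.08721712007301949
```

View pics/scene0.png

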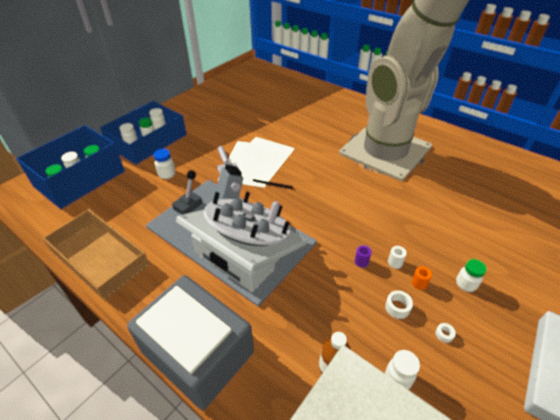

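View pics/top0.png

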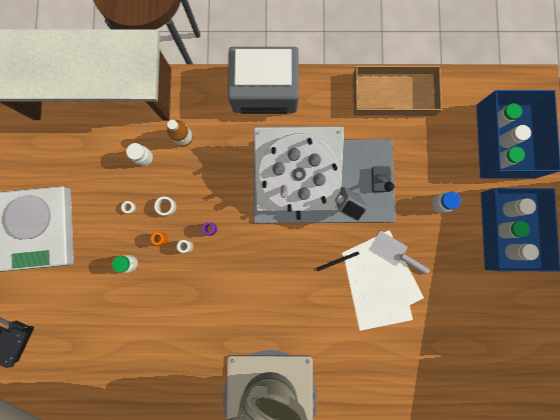

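Scene view: the dial is near (248,220), the lever knob at (191,175), and the sleeve is the white tube at (397,257). In the top view the dial is at (299,172), the coder at (350,203), the knob at (389,186) and the sleeve at (185,246). I'll zoom in on both.

```bash
python3 - <<'E'
import cv2,numpy as np
a=cv2.imread("pics/top0.png")[120:230,245:405]; b=cv2.imread("pics/scene0.png")[140:290,145:320]
a=cv2.resize(a,None,fx=5,fy=5,interpolation=cv2.INTER_CUBIC);b=cv2.resize(b,None,fx=4,fy=4,interpolation=cv2.INTER_CUBIC)
cv2.imwrite("pics/c1.png",a);cv2.imwrite("pics/c2.png",b)
E
```

```text
(no output)
```

View pics/c1.png

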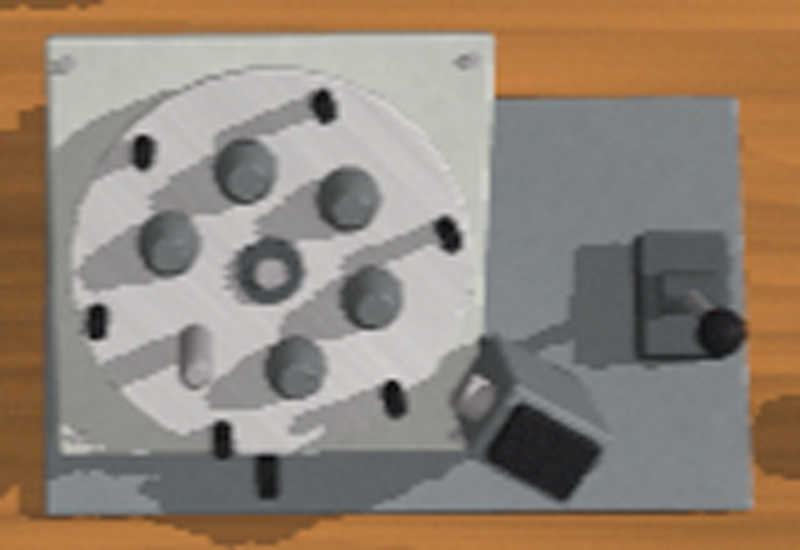

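View pics/c2.png

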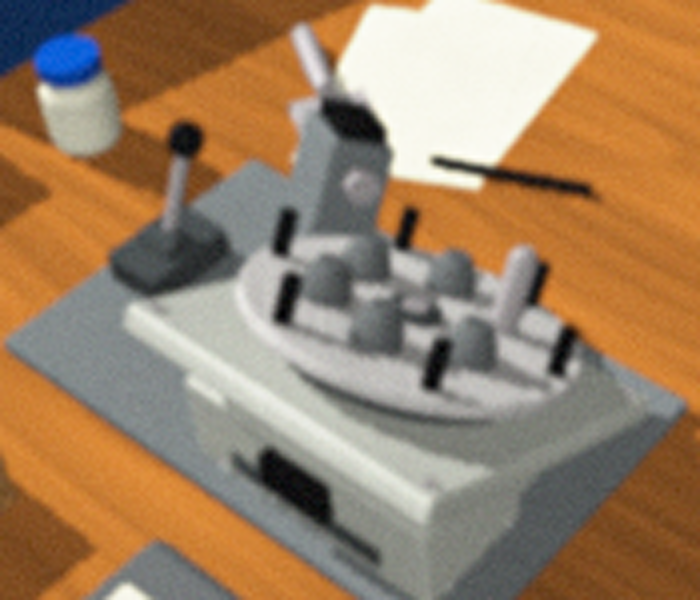

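```bash
cat > h.py <<'E'
import numpy as np, cv2
from scipy.optimize import least_squares
from bench import r, eyes
C={n:eyes.calibration(n) for n in ("scene","top")}
P={n:np.array([[c["fx"],0,c["cx"]],[0,c["fy"],c["cy"]],[0,0,1]])@np.c_[np.array(c["R"]),np.array(c["t"])] for n,c in C.items()}
def proj(n,X):
    q=P[n]@np.r_[np.asarray(X,float),1]; return q[:2]/q[2]
def tri(a,b):  # top px, scene px
    X=cv2.triangulatePoints(P["top"],P["scene"],np.float64(a).reshape(2,1),np.float64(b).reshape(2,1)).ravel(); X=X[:3]/X[3]
    return X, np.linalg.norm(proj("top",X)-a)+np.linalg.norm(proj("scene",X)-b)
def onplane(n,px,z):
    c=C[n];R=np.array(c["R"]);o=-R.T@np.array(c["t"])
    d=R.T@np.array([(px[0]-c["cx"])/c["fx"],(px[1]-c["cy"])/c["fy"],1]); return o+d*(z-o[2])/d[2]
def blobs(im,lo,hi,amin=30,roi=None):
    m=cv2.inRange(cv2.cvtColor(im,cv2.COLOR_BGR2HSV),lo,hi)
    k,l,s,c=cv2.connectedComponentsWithStats(m); return [(c[i].round(1),s[i][:5]) for i in range(1,k) if s[i][4]>=amin]
def deckR(yaw,lean=np.radians(28)):
    cy,sy=np.cos(yaw),np.sin(yaw); h=np.array([cy,sy,0]);u=np.array([0,0,1.])
    z=np.cos(lean)*u-np.sin(lean)*h; x=np.cos(lean)*h+np.sin(lean)*u; return np.c_[x,np.cross(z,x),z]
E
cat > m1.py <<'E'
from h import *
T=lambda u,v:(np.array([u,v])+.5)/5-.5+[245,120]
S=lambda u,v:(np.array([u,v])+.5)/4-.5+[145,140]
pk=dict(A=((323,105),(287,298)),B=((143,152),(437,363)),C=((97,322),(562,350)),D=((222,440),(540,282)),E=((393,400),(408,228)),F=((447,235),(285,232)),
 knob=((720,333),(185,140)),mtip=((195,380),(525,252)),nose=((473,395),(357,185)),hub=((270,270),(420,308)),ptr=((267,477),(0,0)))
W={}
for k,(a,b) in pk.items():
    if k=="ptr": continue
    W[k],e=tri(T(*a),S(*b)); print(k,W[k].round(4),round(e,2))
def pt(p,ang,rad,h): return p[:3]+deckR(p[3])@[rad*np.cos(ang),rad*np.sin(ang),h]
offs=dict(C=90,D=150,E=210,F=270,A=330,B=30)
def res(p):
    o=[]
    for k,d in offs.items():
        X=pt(p,np.radians(d)+p[4],.093,.015); o+=[*(proj("top",X)-T(*pk[k][0])),*(proj("scene",X)-S(*pk[k][1]))]
    X=pt(p,np.pi+p[4],.055,.054); o+=[*(proj("top",X)-T(*pk["mtip"][0])),*(proj("scene",X)-S(*pk["mtip"][1]))]
    return o
for g in (-.5,0,.4):
  f=least_squares(res,[*(W["hub"]),0,g-.5]); p=f.x; print(p.round(4),f.cost.round(2))
  if g==0: best=f
print(np.array(best.fun).round(1))
p=best.x
D=deckR(p[3])
for k in ("nose","mtip","knob"): print(k,"deck",(D.T@(W[k]-p[:3])).round(4))
print("ptr top", proj("top",pt(p,np.pi,.116,-.006)), T(267,477))
for n in ("scene","top"):
  print(n)
  for c,s in blobs(cv2.imread(f"pics/{n}0.png"),(0,0,150),(179,70,255),15):
     if s[4]<900: print(c,s)
E
python3 m1.py
```

```text
A [ 0.6726 -0.0996  0.1706] 1.06
B [ 0.6512 -0.0097  0.1603] 1.14
C [0.5719 0.0145 0.1183] 0.84
D [ 0.5133 -0.0498  0.0875] 1.74
E [ 0.5341 -0.1404  0.097 ] 0.88
F [ 0.6139 -0.1648  0.1385] 0.66
knob [ 0.5689 -0.311   0.1056] 0.58
mtip [ 0.5393 -0.0372  0.141 ] 0.12
nose [ 0.5354 -0.181   0.1125] 0.14
hub [ 0.5984 -0.0739  0.1184] 2.23
[ 0.6013 -0.0689  0.116  -0.1413  0.3449] 291.8
[ 0.6013 -0.0689  0.116  -0.1413  0.3449] 291.8
[ 0.6013 -0.0689  0.116  -0.1413  0.3449] 291.8
[-3.4 -2.3  0.4  4.5 -4.3 -0.8  1.2  2.7 -3.9  0.9  2.9 -0.1 -2.5  1.5
  2.5 -1.6 -1.9  0.4  0.8  0.  -2.2 -1.6 -0.7  3.4 15.9  4.4 -9.9 -9.1]
nose deck [-0.0453 -0.1203  0.0201]
mtip deck [-0.0464  0.0226  0.053 ]
knob deck [-0.0031 -0.2443 -0.0101]
ptr top [290.03949629 213.12907052] [298. 215.]
scene
[187.7  35. ] [180   0  17  77 383]
[419.4   3.3] [415   0  11  10  63]
[490.8   8.5] [488   5   7   8  44]
[406.1  16.9] [396   6  19  26 144]
[508.   12.2] [505   8   7   9  44]
[525.6  15.4] [522  12   8   8  47]
[380.6  19.4] [369  15  24  10 117]
[543.7  19. ] [540  15   8   9  51]
[281.8  35.9] [274  26  1
[... 1006 characters left out ...]
  8  10  18]
[396.6 256.6] [388 246  18  23 297]
[467.4 280.9] [457 267  25  25 359]
[398.6 304.1] [386 291  27  28 487]
[445.3 332.2] [436 323  20  20 255]
top
[181.4  19.8] [172   3  21  28 328]
[184.6  32.4] [178  32  16   2  25]
[172.2 124.4] [167 120  12   9  85]
[522.6 132.1] [515 125  16  15 196]
[188.  136.8] [182 129  10  15  68]
[139.2 153. ] [126 143  27  22 388]
[298.7 174.2] [297 172   5   5  20]
[164.6 205.8] [154 197  22  18 201]
[527.2 205.9] [520 199  15  15 178]
[127.8 206.8] [121 201  15  12 113]
[259.8 208.2] [257 205   9   6  26]
[184.6 245.9] [176 240  17  13 135]
[530.  251.7] [523 244  15  16 185]
[131.3 262.8] [123 255  15  18 135]
[416.2 263.3] [403 254  27  20 134]
```

```bash
sed -i 's/offs=.*/offs=dict(C=150,D=210,E=270,F=330,A=30,B=90)/; s/print(n)$/continue/' m1.py
cat >> m1.py <<'E'
X,e=tri((184.6,245.9),(396.6,256.6));print("sleeve",X.round(4),e)
for n,a,b in(("short",(127.8,206.8),(445.3,332.2)),("collar",(164.6,205.8),(398.6,304.1))):print(n,tri(a,b))
E
python3 m1.py
```

```text
A [ 0.6726 -0.0996  0.1706] 1.06
B [ 0.6512 -0.0097  0.1603] 1.14
C [0.5719 0.0145 0.1183] 0.84
D [ 0.5133 -0.0498  0.0875] 1.74
E [ 0.5341 -0.1404  0.097 ] 0.88
F [ 0.6139 -0.1648  0.1385] 0.66
knob [ 0.5689 -0.311   0.1056] 0.58
mtip [ 0.5393 -0.0372  0.141 ] 0.12
nose [ 0.5354 -0.181   0.1125] 0.14
hub [ 0.5984 -0.0739  0.1184] 2.23
[ 0.5997 -0.0749  0.1148  0.0175 -0.808 ] 2.58
[ 0.5997 -0.0749  0.1148  0.0175 -0.808 ] 2.58
[ 0.5997 -0.0749  0.1148  0.0175 -0.808 ] 2.58
[-0.5  0.4 -0.2  0.1 -0.5  0.5 -1.1  0.2 -0.4  0.2 -0.5  0.2 -0.1  0.3
 -0.3 -0.1 -0.3  0.6 -0.4 -0.1 -0.4  0.5 -0.5  0.1 -0.4 -0.5  0.2 -0.7]
nose deck [-0.0594 -0.105   0.0291]
mtip deck [-0.0404  0.0388  0.0512]
knob deck [-0.0352 -0.2355  0.0083]
ptr top [298.03982745 214.13448376] [298. 215.]
sleeve [0.4132 0.2378 0.0254] 0.5972019181745185
short (array([0.52332154, 0.40577075, 0.01256147]), np.float64(0.8664149924650568))
collar (array([0.52590997, 0.29934941, 0.01786466]), np.float64(0.555419608597444))
```

```bash
cat >> h.py <<'E'
from scipy.spatial.transform import Rotation as Ro
O=np.array([.5997,-.0749,.1148]);D=deckR(.0175)
def dk(deg,rad,h): a=np.radians(deg);return O+D@[rad*np.cos(a),rad*np.sin(a),h]
def tool(deg,zt=-D[:,2],xa=D[:,0],ya=D[:,1]):   # jaw (y) at deck angle deg, tool z along zt
    a=np.radians(deg);y=xa*np.cos(a)+ya*np.sin(a);return np.c_[np.cross(y,zt),y,zt]
def delta(pos,Rt,s=None):
    s=s or r.read_state();R0=Ro.from_quat(s["eef_rot"])
    best=min((( Ro.from_matrix(M)*R0.inv()).as_rotvec() for M in (Rt,Rt@np.diag([-1,-1,1]))),key=np.linalg.norm)
    return (np.array(pos)-s["ee_pos"]).round(4)*10, (np.degrees(best)/60).round(3)
E
python3 - <<'E'
from h import *
q=np.degrees(-.808)
print("above",dk(150+q,.093,.08),delta(dk(150+q,.093,.08),tool(240+q)))
print(D)
E
```

```text
above [0.54111519 0.01444064 0.17509154] (array([ 3.032, -5.631, -0.577]), array([ 0.224, -0.43 , -0.863]))
[[ 8.82812395e-01 -1.74991068e-02 -4.69399677e-01]
 [ 1.54507942e-02  9.99846879e-01 -8.21533301e-03]
 [ 4.69471563e-01 -8.67361738e-19  8.82947593e-01]]
```

```bash
for i in 1 2 3 4 5 6; do python3 -m inch '{"translation":[[0.25,-0.47,0],[0.5,-0.94,0],[0.5,-0.94,0]],"rot":[[0.02,-0.036,-0.072],[0.037,-0.072,-0.144],[0.037,-0.072,-0.144]],"jaw":[30,30,30]}' 20 | tail -3; done
python3 - <<'E'
from h import *
q=np.degrees(-.808)
print(delta(dk(150+q,.093,.08),tool(240+q)),delta(dk(150+q,.093,.017),tool(240+q)),r.read_state()["time"])
im=eyes.camera("scene");cv2.imwrite("pics/s1.png",cv2.resize(im[100:300,130:400],None,fx=2.9,fy=2.9))
E
```

```text
eef_rot: [0.271, 0.962, 0.025, 0.034]
ft_force: [0.3, -0.1, 0.2]
width: 0.0704
eef_rot: [0.346, 0.935, 0.05, 0.068]
ft_force: [0.3, 0.4, 0.0]
width: 0.0466
eef_rot: [0.417, 0.9, 0.076, 0.1]
ft_force: [-0.4, -0.3, -0.0]
width: 0.0313
eef_rot: [0.485, 0.859, 0.101, 0.132]
ft_force: [0.2, 0.4, -0.3]
width: 0.0301
eef_rot: [0.548, 0.811, 0.125, 0.162]
ft_force: [0.4, 0.0, -0.2]
width: 0.0302
eef_rot: [0.608, 0.756, 0.148, 0.192]
ft_force: [-0.4, 0.8, -0.8]
width: 0.0298
(array([-0.065,  0.258, -0.565]), array([-0.002,  0.001,  0.037])) (array([ 0.23 ,  0.264, -1.121]), array([-0.002,  0.001,  0.037])) 1.9
```

View pics/s1.png

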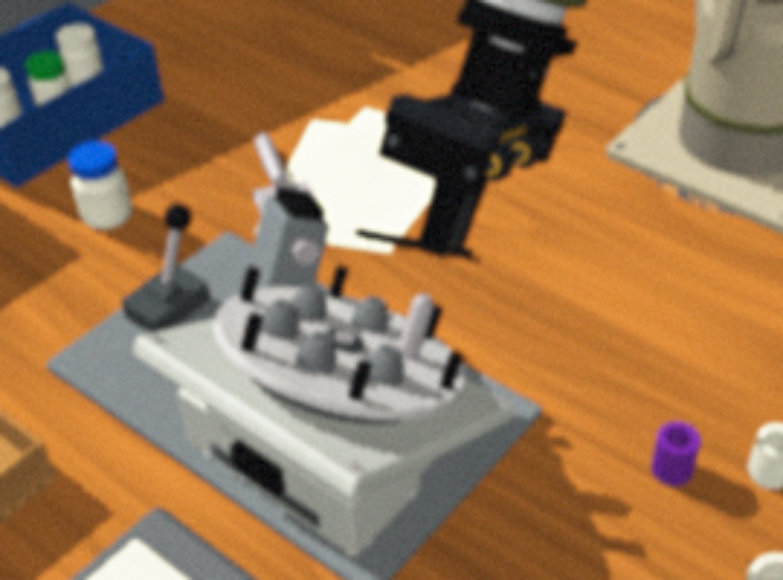

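The gripper is tilted and hangs above and short of peg C, which is at (453,368). Next it moves over the peg, then goes down the deck axis to straddle it.

```bash
python3 -m inch '{"translation":[[-0.03,0.13,-0.28],[-0.065,0.258,-0.565],[-0.065,0.258,-0.565],[-0.065,0.258,-0.565]],"rot":[[0,0,0.037],[0,0,0.037],[0,0,0.037],[0,0,0.037]],"jaw":[30,30,30,30]}' | tail -3
python3 - <<'E'
from h import *
q=np.degrees(-.808)
print(delta(dk(150+q,.093,.017),tool(240+q)),r.read_state()["time"])
a=eyes.camera("scene")[140:290,190:330];b=eyes.camera("top")[120:230,240:350]
cv2.imwrite("pics/s2.png",np.hstack([cv2.resize(a,(400,430)),cv2.resize(b,(400,430))]))
E
```

```text
eef_rot: [0.591, 0.77, 0.152, 0.188]
ft_force: [0.5, 0.6, -0.8]
width: 0.0299
(array([ 0.295, -0.013, -0.562]), array([-0.   , -0.001, -0.004])) 2.35
```

View pics/s2.png

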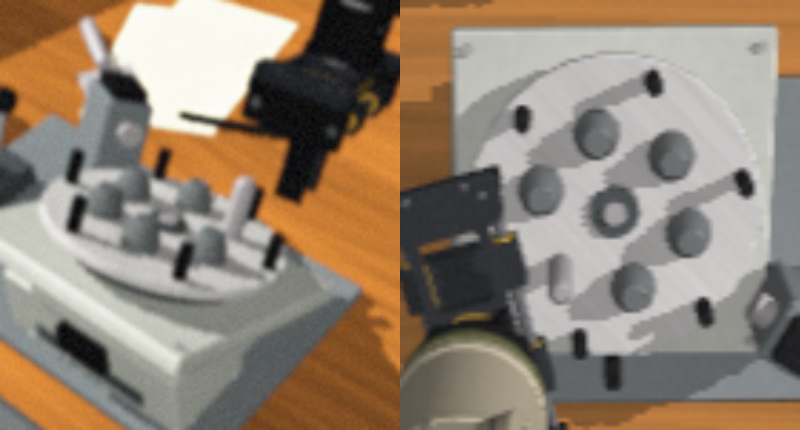

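The fingers line up with peg C, and the body stays clear of the mandrel. Descending.

```bash
python3 -m inch '{"translation":[[0.07,0,-0.14],[0.15,-0.01,-0.28],[0.22,-0.01,-0.42],[0.295,-0.01,-0.56],[0.295,-0.01,-0.56],[0.295,-0.01,-0.56]],"rot":[[0,0,0],[0,0,0],[0,0,0],[0,0,0],[0,0,0],[0,0,0]],"jaw":[30,30,30,30,30,30]}' | tail -5
python3 - <<'E'
from h import *
q=-.808
s=r.read_state();R0=Ro.from_quat(s["eef_rot"])
for i in range(1,11):
    qq=np.degrees(q*(1-i/9)); t,w=delta(dk(150+qq,.093,.017),tool(240+qq)); print(i,t.round(3),w)
E
```

```text
time: 3.05
ee_pos: [0.5721, 0.0144, 0.122]
eef_rot: [0.592, 0.769, 0.153, 0.189]
ft_force: [0.7, -0.6, -0.1]
width: 0.0303
1 [-0.085 -0.019 -0.063] [-0.042  0.002  0.073]
2 [-0.153 -0.051 -0.099] [-0.082  0.001  0.149]
3 [-0.218 -0.089 -0.134] [-0.123  0.     0.225]
4 [-0.28  -0.134 -0.168] [-0.163 -0.001  0.3  ]
5 [-0.338 -0.185 -0.199] [-0.203 -0.002  0.376]
6 [-0.392 -0.242 -0.228] [-0.244 -0.003  0.451]
7 [-0.441 -0.304 -0.255] [-0.284 -0.003  0.527]
8 [-0.485 -0.371 -0.279] [-0.324 -0.004  0.603]
9 [-0.523 -0.442 -0.3  ] [-0.365 -0.005  0.678]
10 [-0.556 -0.517 -0.318] [-0.405 -0.006  0.754]
```

```bash
python3 -m inch '{"translation":[[0,0,0],[0,0,0],[-0.085,-0.02,-0.06],[-0.12,-0.035,-0.08],[-0.153,-0.05,-0.1],[-0.185,-0.07,-0.115],[-0.218,-0.09,-0.134],[-0.25,-0.11,-0.15],[-0.28,-0.134,-0.168],[-0.31,-0.16,-0.183],[-0.338,-0.185,-0.2],[-0.365,-0.213,-0.213],[-0.392,-0.242,-0.228],[-0.417,-0.273,-0.241],[-0.441,-0.304,-0.255],[-0.463,-0.337,-0.267],[-0.485,-0.371,-0.279],[-0.504,-0.406,-0.29],[-0.523,-0.442,-0.3],[-0.53,-0.457,-0.304]],"rot":[[0,0,0],[0,0,0],[-0.042,0,0.073],[-0.062,0,0.11],[-0.082,0,0.149],[-0.1,0,0.187],[-0.123,0,0.225],[-0.143,0,0.262],[-0.163,0,0.3],[-0.183,0,0.338],[-0.203,0,0.376],[-0.223,0,0.413],[-0.244,0,0.451],[-0.264,0,0.489],[-0.284,0,0.527],[-0.304,0,0.565],[-0.324,0,0.603],[-0.344,0,0.64],[-0.365,0,0.678],[-0.375,0,0.7]],"jaw":[19,19,19,19,19,19,19,19,19,19,19,19,19,19,19,19,19,19,19,19]}' | tail -5
python3 - <<'E'
from h import *
for q in(1,0): print(delta(dk(150+q,.093,.017),tool(240+q)))
a=eyes.camera("scene")[140:290,190:330];b=eyes.camera("top")[120:230,240:350]
cv2.imwrite("pics/s3.png",np.hstack([cv2.resize(a,(400,430)),cv2.resize(b,(400,430))]))
E
```

```text
time: 5.05
ee_pos: [0.5195, -0.0309, 0.0925]
eef_rot: [0.23, 0.943, 0.061, 0.232]
ft_force: [-0.3, 0.7, 0.6]
width: 0.0188
(array([-0.004, -0.003, -0.009]), array([ 0.004, -0.003, -0.008]))
(array([ 0.003,  0.011, -0.005]), array([ 0.012, -0.003, -0.023]))
```

View pics/s3.png

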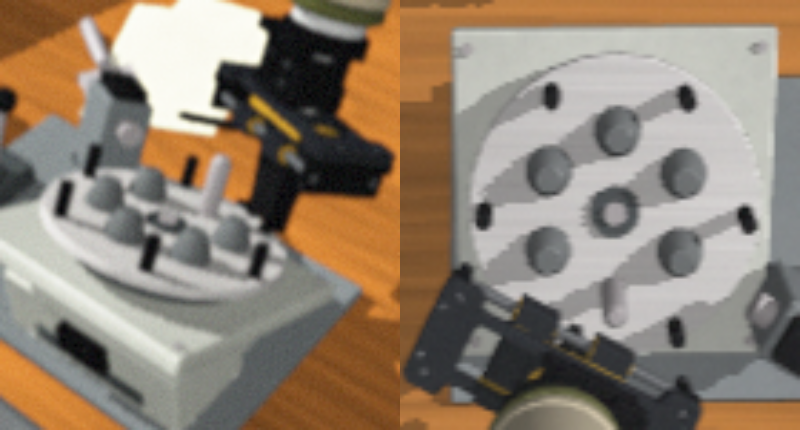

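Mandrel clicked in at the front: (613,300) in the crop, in line with the pointer. Retracting and heading for the sleeve.

```bash
python3 -m inch '{"translation":[[0.003,0.01,0],[-0.1,0.01,0.2],[-0.2,0.01,0.4],[-0.38,0.01,0.72],[-0.5,0.01,0.95],[-0.5,0.01,0.95]],"rot":[[0,0,-0.02],[0,0,-0.02],[0,0,-0.02],[0,0,-0.02],[0,0,-0.02],[0,0,-0.02]],"jaw":[26,26,26,40,62,62]}' | tail -5
python3 - <<'E'
from h import *
V=tool(0,np.array([0,0,-1.]),np.array([1.,0,0]),np.array([0,1.,0]))
print(delta([.4132,.2378,.15],V))
# dial angle check from peg/mandrel tip later
a=eyes.camera("top");cv2.imwrite("pics/t4.png",a);cv2.imwrite("pics/sc4.png",eyes.camera("scene"))
for n,f in(("top","t4"),("scene","sc4")):
  print(n,[(c,s) for c,s in blobs(cv2.imread(f"pics/{f}.png"),(0,0,150),(179,70,255),15) if (180<c[0]<190 and 240<c[1]<250) or (390<c[0]<402 and 250<c[1]<262)])
print("expected tip",proj("top",dk(180,.055,.055)),proj("scene",dk(180,.055,.055)))
E
```

```text
time: 5.75
ee_pos: [0.4701, -0.0302, 0.191]
eef_rot: [0.242, 0.939, 0.06, 0.235]
ft_force: [0.1, 0.6, 0.4]
width: 0.0426
(array([-0.569,  2.68 , -0.41 ]), array([ 0.25 ,  0.423, -0.997]))
top [(array([182.8, 245.6]), array([176, 240,  14,  13,  79], dtype=int32))]
scene [(array([396.7, 256.7]), array([388, 246,  19,  23, 300], dtype=int32))]
expected tip [299.06197214 201.24465112] [267.06661198 193.6615262 ]
```

```bash
for i in 1 2 3; do python3 -m inch '{"translation":[[-0.06,0.3,0],[-0.12,0.6,0],[-0.19,0.89,0],[-0.19,0.89,0]],"rot":[[0.028,0.047,-0.11],[0.055,0.094,-0.22],[0.083,0.141,-0.332],[0.083,0.141,-0.332]],"jaw":[62,62,62,62]}' | tail -1; done
python3 - <<'E'
from h import *
V=tool(0,np.array([0,0,-1.]),np.array([1.,0,0]),np.array([0,1.,0]))
print(r.read_state()["ee_pos"],delta([.4132,.2378,.12],V))
# refine sleeve: edges of blob
im=cv2.imread("pics/top0.png")[225:275,110:230];b=cv2.imread("pics/scene0.png")[230:300,340:460]
cv2.imwrite("pics/sl.png",np.vstack([cv2.resize(im,(600,250),interpolation=2),cv2.resize(b,(600,350),interpolation=2)]))
for z in(.045,0):print(z,proj("top",[.4132,.2378,z]),proj("scene",[.4132,.2378,z]))
E
```

```text
width: 0.0619
width: 0.0621
width: 0.0621
[0.41267493 0.24434347 0.18408621] (array([ 0.005, -0.065, -0.641]), array([-0.005, -0.01 , -0.003]))
0.045 [182.64981134 245.92301954] [397.96818886 251.56333576]
0 [186.49725407 246.12710511] [394.13254951 262.89192208]
```

View pics/sl.png

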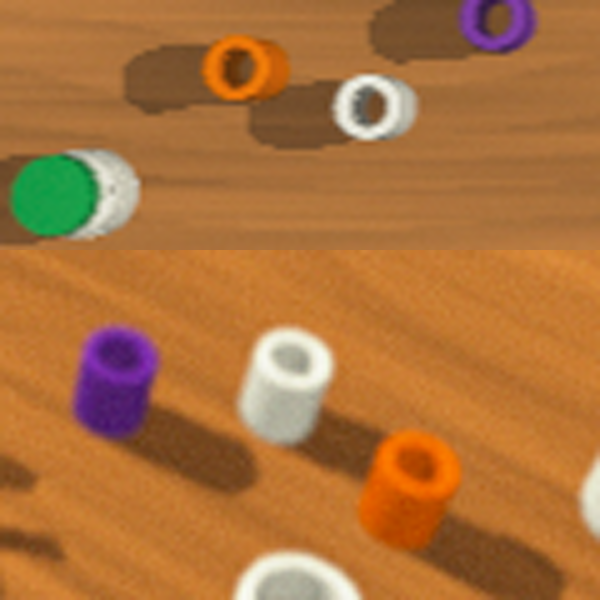

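The sleeve is the white tube, its rim at about (183.4,246) top and (398,251) scene, which agrees with the 45 mm height. Going down to grip it.

```bash
python3 -m inch '{"translation":[[0.005,-0.073,-0.3],[0.005,-0.073,-0.64],[0.005,-0.073,-0.64],[0.005,-0.073,-0.64]],"rot":[[-0.005,-0.01,-0.003],[-0.005,-0.01,-0.003],[-0.005,-0.01,-0.003],[-0.005,-0.01,-0.003]],"jaw":[62,62,62,62]}' | tail -5
python3 -m inch '{"translation":[[0,0,-0.3],[0,0,-0.6],[0,0,-0.85],[0,0,-0.95],[0,0,-0.95],[0,0,-0.95],[0,0,-0.95],[0,0,-0.95],[0,0,-0.95],[0,0,-0.95],[0,0,-0.95],[0,0,-0.95],[0,0,-0.95],[0,0,-0.95]],"rot":[[0,0,0],[0,0,0],[0,0,0],[0,0,0],[0,0,0],[0,0,0],[0,0,0],[0,0,0],[0,0,0],[0,0,0],[0,0,0],[0,0,0],[0,0,0],[0,0,0]],"jaw":[62,62,62,62,62,45,34,30,30,30,30,30,30,30]}' 20| tail -5
python3 -m inch '{"translation":[[0,0,0.2],[0,0,0.5],[0,0,0.9],[0,0,0.9]],"rot":[[0,0,0],[0,0,0],[0,0,0],[0,0,0]],"jaw":[30,30,30,30]}' | tail -5
python3 - <<'E'
from h import *
print(tri((183.4,246),(398,251)))
print(delta(dk(180,.055,.11),tool(0)))
E
```

```text
time: 7.45
ee_pos: [0.4133, 0.2358, 0.1201]
eef_rot: [0.707, 0.707, -0.0, 0.001]
ft_force: [0.5, -0.1, 0.1]
width: 0.0619
time: 8.85
ee_pos: [0.4136, 0.2361, 0.0257]
eef_rot: [0.707, 0.707, -0.0, 0.001]
ft_force: [-2.1, -0.7, 7.1]
width: 0.0362
time: 9.25
ee_pos: [0.416, 0.2377, 0.1204]
eef_rot: [0.707, 0.707, 0.004, 0.001]
ft_force: [0.8, -0.2, -1.0]
width: 0.0363
(array([0.41262471, 0.23641263, 0.04550995]), np.float64(0.7338386685991128))
(array([ 0.835, -3.143,  0.657]), array([ 0.001, -0.46 ,  0.015]))
```

```bash
python3 -m inch '{"translation":[[0.1,-0.2,0.45],[0.1,-0.5,0.9],[0.2,-0.79,0.9],[0.2,-0.79,0.9]],"rot":[[0,-0.04,0],[0,-0.08,0],[0,-0.115,0],[0,-0.115,0]],"jaw":[30,30,30,30]}' | tail -5
for i in 1 2 3; do python3 -m inch '{"translation":[[0.07,-0.3,0],[0.14,-0.6,0],[0.21,-0.79,0],[0.21,-0.79,0]],"rot":[[0,-0.04,0],[0,-0.08,0],[0,-0.115,0],[0,-0.115,0]],"jaw":[30,30,30,30]}' | tail -1; done
python3 - <<'E'
from h import *
print(delta(dk(180,.055,.105),tool(0)))
E
```

```text
time: 9.65
ee_pos: [0.4373, 0.1552, 0.2121]
eef_rot: [0.707, 0.704, 0.048, 0.045]
ft_force: [-0.1, 1.2, -0.5]
width: 0.0363
width: 0.0364
width: 0.0359
width: 0.0359
(array([ 0.023,  0.098, -0.281]), array([-0.008,  0.002,  0.026]))
```

Move to 105 mm above the face on the mandrel's axis, then check the alignment.

```bash
python3 -m inch '{"translation":[[0.023,0.098,-0.1],[0.023,0.098,-0.2],[0.023,0.098,-0.28],[0.023,0.098,-0.28],[0.023,0.098,-0.28],[0.023,0.098,-0.28]],"rot":[[-0.008,0,0.026],[-0.008,0,0.026],[-0.008,0,0.026],[-0.008,0,0.026],[-0.008,0,0.026],[-0.008,0,0.026]],"jaw":[30,30,30,30,30,30]}' | tail -5
python3 - <<'E'
from h import *
print(delta(dk(180,.055,.105),tool(0)))
a=eyes.camera("scene")
cv2.imwrite("pics/s5f.png",a);b=eyes.camera("top");cv2.imwrite("pics/t5f.png",b)
cv2.imwrite("pics/s5.png",np.hstack([cv2.resize(a[140:240,230:310],(480,600),interpolation=2),cv2.resize(b[175:225,275:325],(300,600),interpolation=2)]))
s=r.read_state();R=Ro.from_quat(s["eef_rot"]).as_matrix();p=s["ee_pos"]
for k,h in(("bot",.033-.0080+.0),("top",-.020)): print(k,proj("scene",p+R[:,2]*h),proj("top",p+R[:,2]*h))
for h in(0,.055):print(h,proj("scene",dk(180,.055,h)),proj("top",dk(180,.055,h)))
E
```

```text
time: 11.45
ee_pos: [0.502, -0.0765, 0.1821]
eef_rot: [0.68, 0.692, 0.173, 0.17]
ft_force: [-0.3, -0.3, 0.1]
width: 0.0364
(array([-0.002, -0.001, -0.005]), array([ 0.   ,  0.002, -0.   ]))
bot [269.78538729 184.22037213] [299.52942608 204.76038545]
top [274.96877597 167.01078002] [300.39063762 211.77741051]
0 [261.11212342 213.52949662] [298.1416582  193.80377015]
0.055 [267.06661198 193.6615262 ] [299.06197214 201.24465112]
```

View pics/s5.png

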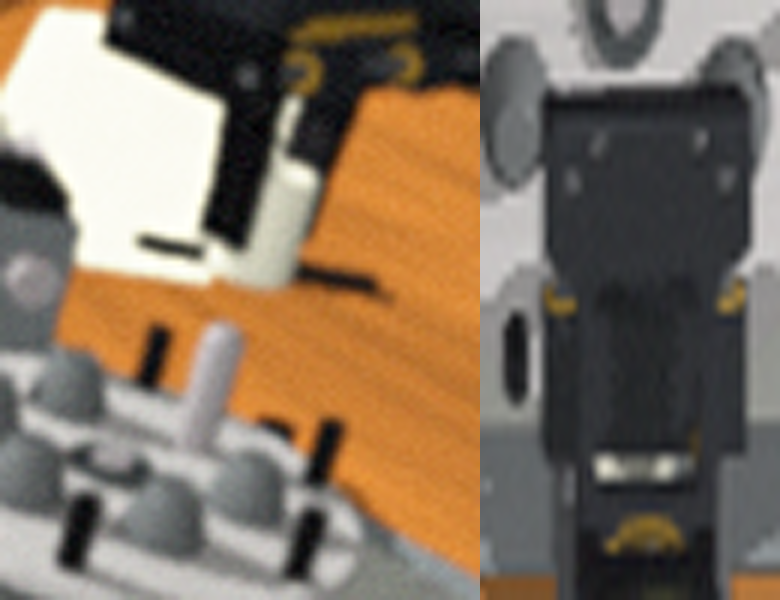

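```bash
python3 - <<'E'
from h import *
im=cv2.imread("pics/s5f.png");hsv=cv2.cvtColor(im,cv2.COLOR_BGR2HSV)
for y in range(160,194,2):
    print(y,"sat",hsv[y,262:288,1].tolist())
cv2.imwrite("pics/s5b.png",cv2.resize(im[155:200,250:300],(667,600),interpolation=cv2.INTER_NEAREST))
E
```

```text
160 sat [8, 9, 9, 14, 33, 41, 22, 67, 64, 136, 36, 153, 64, 42, 38, 31, 32, 29, 30, 8, 51, 8, 67, 36, 198, 68]
162 sat [9, 9, 10, 17, 35, 31, 75, 73, 51, 30, 49, 128, 22, 32, 35, 30, 34, 14, 31, 21, 20, 29, 26, 49, 82, 185]
164 sat [9, 9, 11, 28, 40, 34, 43, 18, 27, 89, 13, 107, 21, 38, 24, 31, 20, 13, 29, 20, 36, 34, 26, 57, 192, 191]
166 sat [9, 7, 14, 35, 45, 33, 32, 51, 223, 40, 59, 32, 46, 30, 29, 28, 31, 34, 25, 17, 40, 64, 33, 181, 187, 186]
168 sat [9, 10, 18, 38, 33, 28, 35, 113, 39, 157, 102, 23, 36, 31, 26, 23, 20, 21, 27, 28, 29, 13, 121, 190, 183, 189]
170 sat [9, 10, 32, 34, 23, 32, 73, 13, 85, 43, 9, 40, 27, 27, 28, 31, 26, 22, 25, 24, 25, 44, 159, 199, 183, 192]
172 sat [11, 18, 35, 32, 0, 85, 81, 43, 148, 27, 6, 26, 28, 23, 24, 26, 26, 27, 26, 29, 26, 97, 190, 193, 184, 187]
174 sat [13, 33, 41, 8, 15, 61, 44, 39, 143, 46, 29, 30, 27, 25, 25, 29, 27, 29, 24, 22, 45, 167, 190, 194, 193, 194]
176 sat [18, 29, 41, 150, 93, 40, 53, 54, 162, 21, 37, 28, 29, 24, 31, 27, 30, 26, 24, 22, 135, 183, 188, 193, 198, 184]
178 sat [25, 31, 35, 32, 66, 80, 59, 48, 22, 42, 24, 26, 2
[... 259 characters left out ...]
8, 152, 180, 188, 183, 191, 192, 184, 190]
184 sat [23, 21, 20, 17, 18, 20, 20, 25, 25, 22, 28, 25, 28, 26, 26, 33, 28, 48, 137, 175, 165, 180, 183, 182, 190, 187]
186 sat [36, 27, 41, 93, 113, 89, 68, 57, 42, 34, 32, 28, 31, 25, 37, 36, 65, 111, 151, 121, 130, 140, 99, 68, 64, 121]
188 sat [173, 164, 170, 184, 200, 185, 184, 166, 157, 141, 125, 119, 112, 123, 132, 145, 165, 189, 187, 191, 194, 190, 197, 196, 182, 184]
190 sat [195, 192, 188, 181, 194, 192, 189, 196, 197, 182, 193, 186, 201, 193, 186, 185, 193, 192, 185, 192, 190, 193, 191, 190, 187, 189]
192 sat [198, 198, 189, 188, 173, 171, 183, 191, 186, 187, 191, 187, 193, 191, 183, 186, 187, 189, 186, 189, 188, 195, 203, 184, 190, 190]
```

View pics/s5b.png

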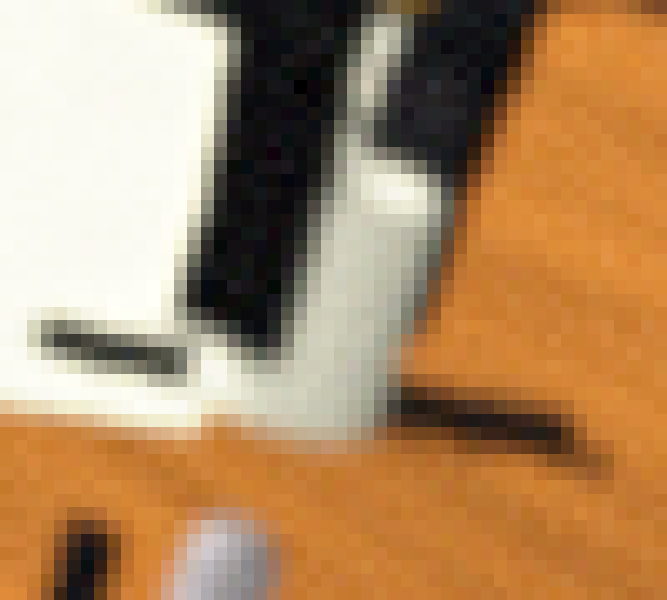

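```bash
python3 - <<'E'
from h import *
s=r.read_state();R=Ro.from_quat(s["eef_rot"]).as_matrix();p=s["ee_pos"]
t=np.linspace(0,2*np.pi,73)
for h in(.0257,.015,-.019):
  c=np.array([proj("scene",p+R@[.018*np.cos(a),.018*np.sin(a),h]) for a in t]);print(h,"x",c[:,0].min().round(1),c[:,0].max().round(1),"y at xmax",c[c[:,0].argmax()].round(1),"lowest",c[c[:,1].argmax()].round(1))
print("tool x dir px/mm",(proj("scene",p+R[:,0]*.001)-proj("scene",p)),"tool y",(proj("scene",p+R[:,1]*.001)-proj("scene",p)),R.round(2))
E
```

```text
0.0257 x 262.5 276.8 y at xmax [276.8 186.4] lowest [274.3 187.6]
0.015 x 263.7 278.1 y at xmax [278.1 182.4] lowest [275.6 183.5]
-0.019 x 267.6 282.1 y at xmax [282.1 169.4] lowest [280.1 170.4]
tool x dir px/mm [0.32829329 0.1620671 ] tool y [-0.22954432  0.03819638] [[-0.02  0.88  0.47]
 [ 1.    0.02  0.01]
 [-0.    0.47 -0.88]]
```

Sleeve bottom is at about (274,188), as predicted. Its right edge lies about 1 px right, so it may sit about 1 mm to +y in the grip. That is within the taper's capture range, so I lower slowly with a light grip.

```bash
python3 -m inch '{"translation":[[0.05,-0.01,-0.09],[0.09,-0.01,-0.18],[0.12,-0.01,-0.22],[0.14,-0.01,-0.265],[0.155,-0.01,-0.29],[0.17,-0.01,-0.32],[0.18,-0.01,-0.345],[0.18,-0.01,-0.345]],"rot":[[0,0,0],[0,0,0],[0,0,0],[0,0,0],[0,0,0],[0,0,0],[0,0,0],[0,0,0]],"jaw":[30,30,30,30,30,30,30,30]}' 8 | tail -5
python3 - <<'E'
from h import *
s=r.read_state();print("deck tcp",D.T@(s["ee_pos"]-O),"f",D.T@s["ft_force"],"m",s["torque"])
E
```

```text
time: 12.35
ee_pos: [0.52, -0.0776, 0.1475]
eef_rot: [0.68, 0.692, 0.173, 0.17]
ft_force: [-0.7, -0.1, -1.3]
width: 0.0369
deck tcp [-0.05509642 -0.00132728  0.06627604] f [-1.23836002 -0.11675711 -0.79847589] m [-0.06378504  0.65998712  0.02506737]
```

Engaged by 14 mm with no force on the wrist. Continuing down.

```bash
python3 -m inch '{"translation":[[0.03,0,-0.055],[0.06,0,-0.11],[0.09,0,-0.165],[0.115,0,-0.22],[0.14,0,-0.265],[0.16,0,-0.3],[0.175,0,-0.33],[0.187,0,-0.352],[0.187,0,-0.352]],"rot":[[0,0,0],[0,0,0],[0,0,0],[0,0,0],[0,0,0],[0,0,0],[0,0,0],[0,0,0],[0,0,0]],"jaw":[30,30,30,30,30,30,30,30,30]}' 8 | tail -5
python3 - <<'E'
from h import *
s=r.read_state();print("deck tcp",D.T@(s["ee_pos"]-O),"f",D.T@s["ft_force"],"m",s["torque"])
print(delta(dk(180,.055,.1),tool(0)))
E
```

```text
time: 13.25
ee_pos: [0.5387, -0.0776, 0.112]
eef_rot: [0.68, 0.692, 0.173, 0.17]
ft_force: [0.0, 0.1, -0.6]
width: 0.0365
deck tcp [-0.05524484 -0.00162358  0.02618181] f [-0.29460857  0.12875934 -0.56500608] m [-0.14644283  0.6700991   0.06463492]
(array([-0.345,  0.01 ,  0.653]), array([ 0.   ,  0.002, -0.   ]))
```

```bash
python3 -m inch '{"translation":[[0,0,0],[0,0,0],[0,0,0],[0,0,0],[-0.05,0,0.09],[-0.12,0,0.22],[-0.21,0,0.4],[-0.3,0,0.57],[-0.45,0,0.85],[-0.45,0,0.85]],"rot":[[0,0,0],[0,0,0],[0,0,0],[0,0,0],[0,0,0],[0,0,0],[0,0,0],[0,0,0],[0,0,0],[0,0,0]],"jaw":[46,46,46,46,46,46,46,46,30,30]}' | tail -5
python3 -m inch '{"translation":[[0,0.4,0.1],[-0.1,0.8,0.3],[-0.1,0.95,0.3],[-0.1,0.95,0.3]],"rot":[[0,0,0],[0,0,0],[0,0,0],[0,0,0]],"jaw":[30,30,30,30]}' | tail -5
python3 - <<'E'
from h import *
print(delta(dk(90,.093,.08),tool(180)),delta(dk(90,.093,.017),tool(180)))
a=eyes.camera("scene")[140:290,190:330];b=eyes.camera("top")[120:230,240:350]
cv2.imwrite("pics/s6.png",np.hstack([cv2.resize(a,(400,430)),cv2.resize(b,(400,430))]))
E
```

```text
time: 14.25
ee_pos: [0.4943, -0.078, 0.2007]
eef_rot: [0.68, 0.691, 0.175, 0.172]
ft_force: [-0.1, 0.0, 0.0]
width: 0.0369
time: 14.65
ee_pos: [0.4844, 0.0192, 0.2308]
eef_rot: [0.678, 0.692, 0.176, 0.172]
ft_force: [-0.3, -1.2, 0.0]
width: 0.0302
(array([ 0.762, -0.017, -0.454]), array([-0.001,  0.008, -0.003])) (array([ 1.057, -0.012, -1.01 ]), array([-0.001,  0.008, -0.003]))
```

View pics/s6.png

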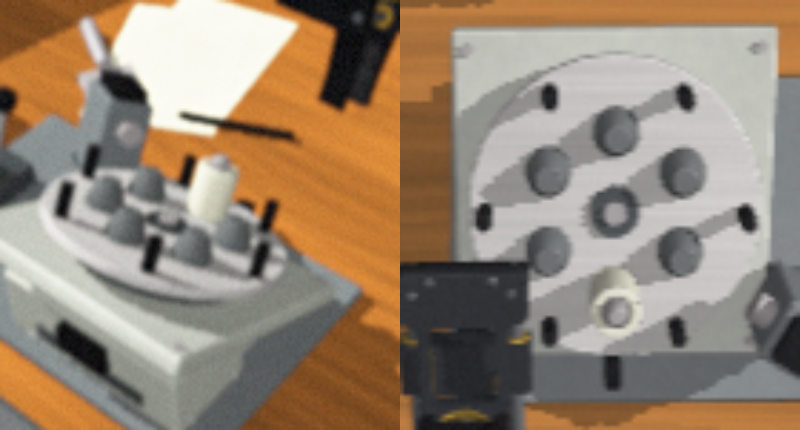

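The sleeve is seated on the front mandrel with the mandrel tip showing above it (scene (213,160), top (615,312)). Now straddle the peg at deck angle 90°.

```bash
python3 -m inch '{"translation":[[0.38,-0.017,0],[0.762,-0.017,-0.2],[0.762,-0.017,-0.45],[0.762,-0.017,-0.45],[0.762,-0.017,-0.45]],"rot":[[0,0.008,0],[0,0.008,0],[0,0.008,0],[0,0.008,0],[0,0.008,0]],"jaw":[30,30,30,30,30]}' 20| tail -5
python3 -m inch '{"translation":[[0.07,0,-0.14],[0.15,0,-0.28],[0.22,0,-0.42],[0.295,0,-0.56],[0.295,0,-0.56],[0.295,0,-0.56]],"rot":[[0,0,0],[0,0,0],[0,0,0],[0,0,0],[0,0,0],[0,0,0]],"jaw":[30,30,30,30,19,19]}' | tail -5
python3 - <<'E'
from h import *
for i in list(range(0,13))+[12.4]:
    q=5*i; t,w=delta(dk(90+q,.093,.017),tool(180+q)); print(q,t.round(3),w)
E
```

```text
time: 15.25
ee_pos: [0.5598, 0.0137, 0.1847]
eef_rot: [0.681, 0.692, 0.171, 0.169]
ft_force: [-0.6, -0.2, 0.3]
width: 0.03
time: 15.85
ee_pos: [0.5895, 0.0135, 0.13]
eef_rot: [0.681, 0.692, 0.172, 0.169]
ft_force: [0.3, 0.3, -0.8]
width: 0.0222
0 [ 0.006  0.045 -0.002] [-0.    -0.002  0.002]
5 [-0.066  0.04  -0.04 ] [-0.039 -0.003  0.076]
10 [-0.136  0.028 -0.078] [-0.078 -0.004  0.149]
15 [-0.206  0.009 -0.115] [-0.117 -0.004  0.223]
20 [-0.274 -0.016 -0.152] [-0.156 -0.005  0.297]
25 [-0.34  -0.049 -0.187] [-0.195 -0.006  0.37 ]
30 [-0.402 -0.087 -0.221] [-0.234 -0.006  0.444]
35 [-0.462 -0.132 -0.253] [-0.274 -0.007  0.517]
40 [-0.518 -0.182 -0.283] [-0.313 -0.007  0.591]
45 [-0.57  -0.238 -0.311] [-0.352 -0.008  0.665]
50 [-0.617 -0.299 -0.337] [-0.391 -0.009  0.738]
55 [-0.66  -0.364 -0.36 ] [-0.43  -0.009  0.812]
60 [-0.697 -0.433 -0.38 ] [-0.469 -0.01   0.886]
62.0 [-0.71  -0.461 -0.388] [-0.484 -0.01   0.915]
```

```bash
python3 -m inch '{"translation":[[0.006,0.045,0],[-0.03,0.043,-0.02],[-0.066,0.04,-0.04],[-0.1,0.034,-0.06],[-0.136,0.028,-0.078],[-0.17,0.02,-0.097],[-0.206,0.009,-0.115],[-0.24,-0.003,-0.134],[-0.274,-0.016,-0.152],[-0.307,-0.032,-0.17],[-0.34,-0.049,-0.187],[-0.371,-0.068,-0.204],[-0.402,-0.087,-0.221],[-0.432,-0.11,-0.237],[-0.462,-0.132,-0.253],[-0.49,-0.157,-0.268],[-0.518,-0.182,-0.283],[-0.545,-0.21,-0.297],[-0.57,-0.238,-0.311],[-0.57,-0.238,-0.311]],"rot":[[0,0,0],[-0.02,0,0.04],[-0.039,0,0.076],[-0.058,0,0.112],[-0.078,0,0.149],[-0.098,0,0.186],[-0.117,0,0.223],[-0.136,0,0.26],[-0.156,0,0.297],[-0.175,0,0.333],[-0.195,0,0.37],[-0.215,0,0.407],[-0.234,0,0.444],[-0.254,0,0.48],[-0.274,0,0.517],[-0.293,0,0.554],[-0.313,0,0.591],[-0.332,0,0.628],[-0.352,0,0.665],[-0.352,0,0.665]],"jaw":[19,19,19,19,19,19,19,19,19,19,19,19,19,19,19,19,19,19,19,19]}' | tail -5
python3 - <<'E'
from h import *
for q in (50,55,60,61.5):
    t,w=delta(dk(90+q,.093,.017),tool(180+q)); print(q,t.round(3),w)
E
```

```text
time: 17.85
ee_pos: [0.5332, -0.0092, 0.1006]
eef_rot: [0.363, 0.901, 0.093, 0.221]
ft_force: [0.2, 1.2, 0.9]
width: 0.0189
50 [-0.054 -0.072 -0.043] [-0.037 -0.005  0.072]
55 [-0.097 -0.137 -0.066] [-0.076 -0.006  0.146]
60 [-0.134 -0.206 -0.086] [-0.114 -0.006  0.22 ]
61.5 [-0.144 -0.227 -0.092] [-0.126 -0.006  0.242]
```

```bash
python3 -m inch '{"translation":[[-0.027,-0.036,-0.02],[-0.054,-0.072,-0.043],[-0.076,-0.105,-0.055],[-0.097,-0.137,-0.066],[-0.116,-0.172,-0.076],[-0.134,-0.206,-0.086],[-0.144,-0.227,-0.092],[-0.144,-0.227,-0.092],[-0.134,-0.206,-0.086],[-0.134,-0.206,-0.086]],"rot":[[-0.018,0,0.036],[-0.037,0,0.072],[-0.056,0,0.11],[-0.076,0,0.146],[-0.095,0,0.183],[-0.114,0,0.22],[-0.126,0,0.242],[-0.126,0,0.242],[-0.114,0,0.22],[-0.114,0,0.22]],"jaw":[19,19,19,19,19,19,19,19,22,26]}' | tail -5
python3 -m inch '{"translation":[[-0.07,0,0.13],[-0.15,0,0.28],[-0.25,0,0.47],[-0.4,0,0.75],[-0.5,0,0.95],[-0.5,0,0.95]],"rot":[[0,0,0],[0,0,0],[0,0,0],[0,0,0],[0,0,0],[0,0,0]],"jaw":[26,26,26,26,20,0]}' | tail -5
python3 - <<'E'
from h import *
p0=O+D@[-.0352,-.2355,.0083]; print("knob",p0)
V=tool(0,np.array([0,0,-1.]),np.array([1.,0,0]),np.array([0,1.,0]))
print(delta([.52,-.31,.2],V))
a=eyes.camera("scene")[130:280,160:320];b=eyes.camera("top")[120:230,245:405]
cv2.imwrite("pics/s7.png",np.hstack([cv2.resize(a,(400,375)),cv2.resize(b,(400,375))]))
E
```

```text
time: 18.85
ee_pos: [0.52, -0.0297, 0.0925]
eef_rot: [0.244, 0.94, 0.064, 0.23]
ft_force: [0.1, -0.3, 0.3]
width: 0.0232
time: 19.45
ee_pos: [0.4706, -0.0299, 0.1905]
eef_rot: [0.244, 0.939, 0.065, 0.232]
ft_force: [0.6, 0.2, -0.9]
width: 0.0181
knob [ 0.56885003 -0.310976    0.10560307]
(array([ 0.494, -2.801,  0.095]), array([ 0.239,  0.425, -0.993]))
```

View pics/s7.png

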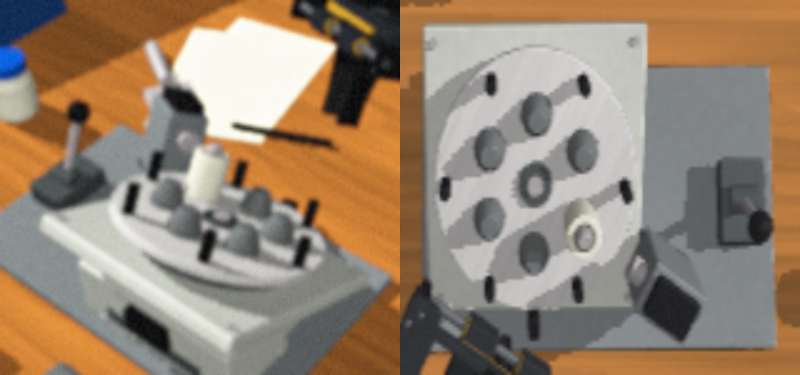

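The loaded mandrel now faces the coder head (top crop (583,235)). Next is the lever, with the fingers closed and upright, coming from the near side of the knob.

```bash
for i in 1 2 3; do python3 -m inch '{"translation":[[0.04,-0.2,0.1],[0.09,-0.6,0.1],[0.14,-0.93,0.1],[0.14,-0.93,0.1]],"rot":[[0.027,0.047,-0.11],[0.053,0.094,-0.22],[0.08,0.142,-0.331],[0.08,0.142,-0.331]],"jaw":[0,0,0,0]}' | tail -4|head -1; done
python3 - <<'E'
from h import *
V=tool(0,np.array([0,0,-1.]),np.array([1.,0,0]),np.array([0,1.,0]))
print(r.read_state()["ee_pos"],delta([.515,-.311,.15],V))
# dial check: mandrel axis & pegs
print("tip exp",proj("top",dk(240,.055,.055)))
b=eyes.camera("top");c=cv2.resize(b[130:225,250:350],(800,760),interpolation=2)
cv2.imwrite("pics/t8.png",c[160:])
print([(n,((proj("top",dk(30+60*k,.093,.015))-[250,130]+.5)*8-.5-[0,160]).round()) for k,n in enumerate("abcdef")])
E
```

```text
ee_pos: [0.4849, -0.1267, 0.1968]
ee_pos: [0.4991, -0.2237, 0.205]
ee_pos: [0.5122, -0.3202, 0.2109]
[ 0.51224366 -0.32021511  0.21087089] (array([ 0.028,  0.092, -0.609]), array([ 0.001, -0.022,  0.02 ]))
tip exp [318.10522588 190.70131954]
[('a', array([242., -35.])), ('b', array([101., 213.])), ('c', array([250., 444.])), ('d', array([531., 440.])), ('e', array([680., 204.])), ('f', array([540., -40.]))]
```

```bash
cat > chk.py <<'E'
from h import *
im=eyes.camera("top");m=cv2.inRange(cv2.cvtColor(im,cv2.COLOR_BGR2HSV),(0,0,0),(179,255,60))
k,l,s,c=cv2.connectedComponentsWithStats(m)
for a in range(30,390,60):
    e=proj("top",dk(a,.093,.015));j=[i for i in range(1,k) if np.linalg.norm(c[i]-e)<6 and s[i][4]>4]
    print(a,e.round(1),[(c[i].round(1),s[i][4]) for i in j])
print("knob blobs",[(c[i].round(1),s[i][4]) for i in range(1,k) if 360<c[i][0]<400 and 140<c[i][1]<220 and s[i][4]>15])
print("exp knob fully over",proj("top",O+D@[0,-.2355,0]*[1,1,0]+np.r_[-.001+.0384,0,.1042-.0]*[1,1,1]), "start",proj("top",[.569,-.311,.1056]))
E
python3 chk.py
python3 -m inch '{"translation":[[0.028,0.092,-0.2],[0.028,0.092,-0.4],[0.028,0.092,-0.6],[0.028,0.092,-0.6],[0.028,0.092,-0.6]],"rot":[[0,-0.022,0.02],[0,-0.022,0.02],[0,-0.022,0.02],[0,-0.022,0.02],[0,-0.022,0.02]],"jaw":[0,0,0,0,0]}' | tail -5
python3 -m inch '{"translation":[[0,0,-0.2],[0,0,-0.4],[0,0,-0.5],[0,0,-0.5]],"rot":[[0,0,0],[0,0,0],[0,0,0],[0,0,0]],"jaw":[0,0,0,0]}' | tail -5
```

```text
30 [279.8 145.1] [(array([281. , 144.2]), np.int32(16))]
90 [262.2 176.2] [(array([262.6, 175. ]), np.int32(24))]
150 [280.8 205.1] [(array([280.1, 204.2]), np.int32(20))]
210 [316.  204.6] [(array([315.5, 204.5]), np.int32(20))]
270 [334.6 175.1] [(array([334.8, 175.6]), np.int32(20))]
330 [317.  144.5] [(array([318. , 144.5]), np.int32(18))]
knob blobs [(array([382.3, 185. ]), np.int32(124))]
exp knob fully over [399.63367627 148.49116393] start [388.3852391  186.33117843]
time: 21.35
ee_pos: [0.5155, -0.3066, 0.1534]
eef_rot: [0.704, 0.71, 0.003, 0.002]
ft_force: [-0.4, -0.3, -0.3]
width: 0.0003
time: 21.75
ee_pos: [0.5154, -0.306, 0.1033]
eef_rot: [0.704, 0.71, 0.003, 0.002]
ft_force: [0.3, -0.2, 1.0]
width: 0.0003
```

```bash
python3 -m inch '{"translation":[[0.1,-0.05,0],[0.2,-0.05,0],[0.3,-0.05,0],[0.4,-0.05,0],[0.5,-0.05,0],[0.6,-0.05,0],[0.7,-0.05,0],[0.8,-0.05,0],[0.9,-0.05,0],[0.95,-0.05,0],[0.95,-0.05,0]],"rot":[[0,0,0],[0,0,0],[0,0,0],[0,0,0],[0,0,0],[0,0,0],[0,0,0],[0,0,0],[0,0,0],[0,0,0],[0,0,0]],"jaw":[0,0,0,0,0,0,0,0,0,0,0]}' | tail -4
python3 chk.py | tail -2
python3 - <<'E'
from h import *
def pegs(im):
    m=cv2.inRange(cv2.cvtColor(im,cv2.COLOR_BGR2HSV),(0,0,0),(179,255,60));k,l,s,c=cv2.connectedComponentsWithStats(m)
    for a in range(30,390,60):
        e=proj("top",dk(a,.093,.015));print(a,[(c[i]-e).round(1) for i in range(1,k) if np.linalg.norm(c[i]-e)<6 and s[i][4]>4])
pegs(cv2.imread("pics/t4.png"))
E
```

```text
ee_pos: [0.6111, -0.3108, 0.103]
eef_rot: [0.703, 0.711, 0.002, 0.002]
ft_force: [0.0, -0.1, 0.9]
width: 0.0004
knob blobs []
exp knob fully over [399.63367627 148.49116393] start [388.3852391  186.33117843]
30 [array([ 0.8, -0.7])]
90 [array([ 0.4, -1. ])]
150 [array([-0.2, -1. ])]
210 [array([-0.3, -0.1])]
270 [array([0.1, 0.1])]
330 [array([ 1., -0.])]
```

The dial shows nearly the same residuals at both clicks, so it is on its detent. Now press the lever gently to its stop.

```bash
for i in 1 2 3 4 5; do python3 -m inch '{"translation":[[0.03,0,0],[0.03,0,0]],"rot":[[0,0,0],[0,0,0]],"jaw":[0,0]}' | grep -E "ee_pos|force"; done
```

```text
ee_pos: [0.6136, -0.3112, 0.1032]
ft_force: [-0.5, 0.5, -0.8]
ee_pos: [0.6168, -0.3111, 0.1032]
ft_force: [-0.5, 0.3, 0.6]
ee_pos: [0.619, -0.3114, 0.103]
ft_force: [-4.7, 1.2, 2.6]
ee_pos: [0.6194, -0.3115, 0.1029]
ft_force: [-13.0, 4.3, 8.4]
ee_pos: [0.6195, -0.3116, 0.1029]
ft_force: [-15.8, 5.1, 10.0]
```

At the stop: force is rising at the x I expected. Backing away and up, then checking.

```bash
python3 -m inch '{"translation":[[-0.2,0,0],[-0.5,0,0],[-0.8,0,0.1],[-0.9,0,0.4],[-0.9,0,0.9],[-0.9,0,0.9]],"rot":[[0,0,0],[0,0,0],[0,0,0],[0,0,0],[0,0,0],[0,0,0]],"jaw":[0,0,0,0,0,0]}' | tail -5
for i in 1 2; do python3 -m inch '{"translation":[[-0.4,-0.2,0.2],[-0.8,-0.4,0.4],[-0.8,-0.4,0.4]],"rot":[[0,0,0],[0,0,0],[0,0,0]],"jaw":[0,0,0]}' | tail -4; done
python3 chk.py
python3 - <<'E'
from h import *
for n in("scene","top"):
    a=eyes.camera(n);cv2.imwrite(f"pics/{n}9.png",a)
sc=cv2.imread("pics/scene9.png");tp=cv2.imread("pics/top9.png")
piv=np.array([.607,-.3115,.034])
k=piv+[.08*np.sin(.5),0,.08*np.cos(.5)];print("knob over exp",k,proj("top",k),proj("scene",k))
for n,im,c0 in(("top",tp,proj("top",k)),("scene",sc,proj("scene",k))):
    m=cv2.inRange(cv2.cvtColor(im,cv2.COLOR_BGR2HSV),(0,0,0),(179,255,45));q,l,s,c=cv2.connectedComponentsWithStats(m)
    print(n,[(c[i].round(1),s[i].tolist()) for i in range(1,q) if s[i][4]>12 and np.linalg.norm(c[i]-c0)<25])
s0=cv2.imread("pics/top0.png");d=cv2.absdiff(s0,tp).max(2)>50
q,l,s,c=cv2.connectedComponentsWithStats(d.astype(np.uint8));print("changed top",[(c[i].round(),s[i][4]) for i in range(1,q) if s[i][4]>25])
# sleeve on mandrel
for n,im in(("top",tp),("scene",sc)):
  e=proj(n,dk(240,.055,.03));print(n,"sleeve exp",e.round(1),[(c,s) for c,s in blobs(im,(0,0,190),(179,60,255),15) if np.linalg.norm(c-e)<12])
print("tip exp",proj("scene",dk(240,.055,.045)),proj("scene",dk(240,.055,0)))
E
```

```text
time: 24.5
ee_pos: [0.5318, -0.3136, 0.1996]
eef_rot: [0.705, 0.709, 0.001, -0.0]
ft_force: [0.5, -0.7, -0.3]
width: 0.0001
ee_pos: [0.4473, -0.3592, 0.2434]
eef_rot: [0.708, 0.706, 0.002, 0.003]
ft_force: [0.8, -1.3, 0.0]
width: 0.0004
ee_pos: [0.3626, -0.4038, 0.2866]
eef_rot: [0.711, 0.703, 0.002, 0.005]
ft_force: [0.6, -0.6, -0.3]
width: 0.0005
30 [279.8 145.1] [(array([281. , 144.2]), np.int32(16))]
90 [262.2 176.2] [(array([262.6, 175.1]), np.int32(23))]
150 [280.8 205.1] [(array([280.1, 204. ]), np.int32(19))]
210 [316.  204.6] [(array([315.5, 204.5]), np.int32(20))]
270 [334.6 175.1] [(array([334.8, 175.6]), np.int32(20))]
330 [317.  144.5] [(array([318. , 144.5]), np.int32(18))]
knob blobs [(array([387.3, 159.1]), np.int32(63)), (array([374.8, 183. ]), np.int32(56))]
exp knob fully over [399.63367627 148.49116393] start [388.3852391  186.33117843]
knob over exp [ 0.64535404 -0.3115      0.1042066 ] [387.67498607 157.80029903] [168.55272866 189.79230872]
top [(array([387.1, 159.2]), [383, 155, 9, 9, 57])]
scene [(array([170.8, 189.2]), [167, 186, 8, 7, 43])]
changed top [(arr
[... 1066 characters left out ...]
.int32(91)), (array([128., 290.]), np.int32(30)), (array([225., 308.]), np.int32(99)), (array([ 13., 341.]), np.int32(1102)), (array([ 41., 321.]), np.int32(26)), (array([ 76., 321.]), np.int32(50)), (array([148., 380.]), np.int32(534)), (array([401., 406.]), np.int32(653)), (array([ 44., 385.]), np.int32(426)), (array([285., 400.]), np.int32(50)), (array([237., 404.]), np.int32(26)), (array([268., 404.]), np.int32(203)), (array([299., 414.]), np.int32(134)), (array([287., 416.]), np.int32(32))]
top sleeve exp [317.2 187.4] []
scene sleeve exp [242.9 196.4] [(array([240. , 200.1]), array([230, 188,  18,  26, 237], dtype=int32))]
tip exp [244.46483714 190.87983704] [239.95595846 207.21353726]
```

```bash
python3 - <<'E'
from h import *
print(tri((387.1,159.2),(170.8,189.2)))
r.close_job();print(r.read_state()["time"])
E
```

```text
(array([ 0.640893  , -0.30915089,  0.10466691]), np.float64(0.6824608039650988))
the job is handed in; nothing more can be done
the job is handed in; nothing more can be done
```

I did the whole job in the order asked and handed it in at about 25 s on the robot's clock. No verdict came back.

- **Dial, first turn:** it started between clicks, at about -0.81 rad. I straddled a push peg with the fingers and turned it anticlockwise until the tall mandrel sat at the front pointer.
- **Sleeve:** I gripped the white sleeve and tilted it to the deck's lean. It slid down the mandrel with almost no wrist force, and I let it go about 0.5 mm above the dial face. The next picture showed it seated, with the mandrel tip standing above it.
- **Dial, second turn:** I turned one more click, and the pegs came to rest where the head position puts them. The remaining offset of about 1 px was nearly the same at both clicks, so I take it as calibration error.
- **Lever:** I pushed it over until the force rose to about 16 N at its stop, then withdrew to clear air.

**Last checks:**
- **Dial and sleeve:** the dial had not moved, and the scene camera shows a white blob where the sleeve should be. The same colour check in the top view found no sleeve, so that view did not confirm it.
- **Knob:** it measures about 4 mm short of my computed end position. That is about what the 2 mm calibration allows, and I rely on the stop force there.
- **Other items:** I did not check each ring, jar and tool. The comparison of first and last top pictures flagged many changed patches. I took those away from the dial, sleeve and lever to be the arm and its shadow.
- **Pictures:** I had used all 12 pictures, so the last checks come from pixel measurements only.

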